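# Vent the vacuum pod and show the capped dental model to the inspection camera

### The arm

A 6-joint arm with a two-finger parallel gripper is mounted at the origin on the work surface. World frame = base frame: x ahead of the robot, y to its left, z up, the work surface at z = 0. Lengths are in mm, angles in rad, forces in N, time in s.
With the tool pointing down it reaches from about 275 to 750 mm from the base axis. Payload 10.2 kg.
Tool frame: the origin (TCP) lies at the very end of the fingers, on their centre line; the grasp point (between the pads) lies 19 mm behind it; z points along the fingers, y is the line along which they close (so a half turn about z gives the same grasp; the last joint's range is limited). The gripper opens to 85 mm and grips with 20 to 120 N. Pads are 22 mm wide; open, the fingers measure 114 mm over their backs; the gripper's body (76 mm by 85 mm) begins 54 mm behind the grasp point. The pads swing forward as they close: fully open they stand 13 mm farther back than shut.
Start: joints at [-1.56, 0.313, 1.498, -0, 1.331, -0.223], TCP at [121.616, -510.726, 231.294] pointing down, gripper open.
Joint ranges: [-2.94, 2.94], [-0.97, 2.17], [0.19, 2.56], [-1.23, 4.37], [0.02, 3.11], [-2.88, 2.88]. Speed limits (rad/s): [2.39, 2.39, 3.01, 3.14, 3.14, 3.14].

### API

Orientations are given as a unit quaternion [w, x, y, z].
In Python, from rig import * gives the robot as it stands. The module is installed in compiled form; this text tells all that it offers.
- The arm moves only by the shell command python3 -m crank 'ROWS' [FORCE]. ROWS is JSON, a list that holds one entry, the list of rows, each a list of 7 numbers: the shift along the tool's x, y, z in units of 25 mm (1.0 is 25 mm), then the turn, a rotation vector about the tool's x, y, z in units of 8 degrees (1.0 is 8 degrees), then the finger opening in mm, from 0 to 85.4. A call has exactly 8 rows; each row shifts and turns the commanded pose from where the row before left it, along the tool's axes as they then stand; what a row does not reach is not made up. A row lasts 1/10 s, in which the tool goes at most 50 mm and 8.59 degrees, less where a joint would pass 70% of its speed; a pose out of reach is approached as far as the arm can. A call is refused whole if a number of a shift passes 1 or a number of a turn 1, either way. A call with a gripper value outside its range is refused whole. The fingers move at their own pace and stop on an object; FORCE is the grip in N (left out, the last holds). Time passes only in rows, so rows that do not move let the fingers close, or fill a call up. It gives the time, the measured TCP pose, the force, the opening and the grip force at its end, in the units of the state.
- sense(): the state, without advancing time (a new reading comes with each control period).
- capture(name): name is "scene" or "top"; returns the picture (384x512x3 uint8, blue, green, red); there is no depth.
- camera_model(name): a dict with "fx", "fy", "cx", "cy" (pixels), "k1" (the pictures are not rectified: a ray, as slopes to the right and down, at radius r is drawn at 1 + k1 r^2 times it, then the intrinsics apply), "world_from_camera" (4x4, takes a point from camera to world coordinates). Camera axes: x right, y up, looking along -z (the intrinsics and any distortion apply to the point x, -y, -z); pixel columns grow to the right and rows downward; lengths in mm; the calibration is good to about 2 mm. A picture is of the moment at which its call begins. camera_model takes no time and is no camera call.
- finish_job(): hands the job in; it is judged then, once.
The state is a dict: "time_s": time; "joints": joint angles; "dq": joint speeds; "tau": joint torques, N m; "eef_pos": TCP position; "ee_rot": TCP orientation; "force": force on the tool from outside, world axes, zero at the start; "wrist_torque": the same for the moment, N m; "grip_width": opening from 0.0 (shut) to 1.0 (fully open); "grip_force": force on a finger pad.
Only numpy, scipy, OpenCV 4.12 (cv2) and the standard library are available. Lean on these libraries where they do the work, as an engineer would, in place of code of your own. Each camera call takes 0.05 s, during which the arm holds its last target. There are 200 camera calls.

### The job

The stone dental model with the metal caps on its front teeth is still held down on the vacuum pod: turn the valve lever its full quarter turn from the pump pipe to the vent, and only then lift the model off the pad. Hold it up to the inspection camera, teeth uppermost, with the capped front teeth centred on the lens axis, 120 mm in front of the lens and squarely facing it (the camera looks slightly downwards, so tip the model back to match). Leave everything else on the bench where it is, and finish while still holding the model there, still and in the air, in the gripper alone.

Things in the scene. Friction and masses are not known exactly. Their poses are not given: they have to be found in the camera images.
- vent_lever (a joint): lever of the three-way valve beside the pod, turning on an upright stem, growing anticlockwise seen from above. 0: over the steel pump pipe, pointing away from the pod (pod's +y), vacuum on; 1.571 (stop): over the vent silencer (pod's -x), vented. Starts within 0.12 of 0. Steady friction 0.12 N m; stays where left. Suction is not felt, yet the model must not move before venting.
- lever_grip (a point): the middle of the lever's black sleeve, 68 mm out from the stem axis, 85 mm above the bench. The sleeve is 13 mm wide, 9 mm thick and reaches from 30 to 90 mm out from the stem axis. The tops of the fittings under the sleeve's sweep are at most 63 mm above the bench.
- valve_stem (a point): the point on the lever's upright turning axis at the lever's mid height, 85 mm above the bench; 105 mm from the pod's axis along the pod's +y.
- pod: the fixed vacuum holding pod: round aluminium foot 110 mm across, waist and a head 62 mm across, black rubber pad 50 mm across on top, 70 mm above the bench. Origin: centre of its underside, z up. Its +y points to the valve. Its place and turn on the bench vary.
- model: stone cast standing teeth up on the pod's pad, brass caps on its six front teeth, 0.13 to 0.25 kg. Origin: centre of underside; +x to the front teeth, z up. Base 24 mm high, 58 wide with flat sides (y = -29, +29) from x = -32 to 8 mm, rounded to the front at x = 37; above it the arch of teeth, 56 wide, to 39.5 mm high. The base overhangs the pad; the space beside it is free for fingers from above.
- front_teeth (a point): the middle of the front face of the capped front teeth, at x = 33, y = 0, z = 34 mm in the model's frame.
- camera_head: inspection camera head on a fixed stand, round light 62 mm across about its lens. Origin: lens front centre, 290 mm above the bench. Looks along its own -x, always 0.35 rad (20 degrees) below level; y is level. The front teeth belong at x = -120 mm, y = z = 0 here, the model's axes along these axes. 374 mm post 145 mm behind the lens; foot 150 by 120 mm, from 40 mm behind the lens back, 14 high.
- bare_model: a second stone cast like the first, without caps, standing on the bench: leave it. Origin: centre of its underside, front teeth to its +x.
- impression_tray: a horseshoe metal impression tray with a stub handle, 95 mm long, 18 mm high, lying on the bench: leave it. Origin: its underside.
- mixing_bowl: a black rubber mixing bowl 110 mm across, 60 mm high: leave it. Origin: centre of its underside.
- bench_block: a square steel bench block, 60 by 60 by 20 mm: leave it. Origin: centre of its underside.
- hammer: a hammer 220 mm long, lying on the bench: leave it. Origin: its underside.
- spatula: a spatula 170 mm long, lying on the bench: leave it. Origin: its underside.
- retainer_case: an open plastic retainer case, 70 by 80 mm, its lid standing up to about 100 mm: leave it. Origin: its underside.
Things that resemble listed ones, but are neither listed nor needed, are in the scene too. Leave any green or turquoise look-alike of the model alone.

How it is judged (in metres and radians):
On the way:
1. the valve lever is turned to the vent, the model still standing on the pod (value of joint vent_lever above 1.4 rad and distance of model from where it was at the start of the episode below 0.012 m), for 0.2 s.
At the end, for the whole second after the job is handed in: The gripper alone holds the model still in the air, clear of pod and camera: front teeth facing the lens, within 15 mm of its axis, 100 to 140 mm before it, teeth uppermost, square and level to the lens within 10 degrees (0.175 rad); lever still at the vent (above 1.40 rad) (value of joint vent_lever above 1.4 rad and x of front_teeth in the frame of camera_head between -0.14 and -0.1 m and y of front_teeth in the frame of camera_head between -0.015 and 0.015 m and z of front_teeth in the frame of camera_head between -0.015 and 0.015 m and x of model in the frame of camera_head below -0.125 m and angle between the x axis of model and the x axis of camera_head, either way round below 0.175 rad and angle between the y axis of model and the y axis of camera_head, either way round below 0.175 rad and angle between model's own z axis and vertical below 0.7 rad and height (world z) of model above 0.12 m and contact force between model and the fingers above 2 N and contact force between model and pod below 0.1 N and contact force between model and camera_head below 0.1 N and linear speed of model below 0.02 m/s and angular speed of model below 0.15 rad/s); the arm keeps its last pose, push and grip.
It fails at once if the model is moved more than 12 mm before the lever is at the vent (value of joint vent_lever below 1.2 rad and distance of model from where it was at the start of the episode above 0.012 m).
It fails at once if a bystander is shifted more than 25 mm (distance of any of bare_model, impression_tray, mixing_bowl, bench_block, hammer, spatula, retainer_case from where it was at the start of the episode above 0.025 m).
It also fails if it takes over 61 s, if anything falls off the work surface, if the arm or the gripper's body presses on something with over 40 N, if the wrist force passes 120 N, or if a joint passes its speed limit or range.

## Working session

There is one attempt and no reset: what is moved stays moved. The work goes in short steps, Python scripts to look and compute and a shell command to move; the robot and the scene stay as the last step left them, time stands still between calls to the robot, and variables do not carry over. Pictures are saved under pics/ and viewed, at most 10 in all, crops included, and the job is handed in when it is done.

```bash
mkdir -p pics; python3 - <<'E'
from rig import *
import cv2
for n in("scene","top"):
    cv2.imwrite(f"pics/{n}0.png",cv2.resize(capture(n),None,fx=1.5,fy=1.5,interpolation=cv2.INTER_CUBIC))
    m=camera_model(n);print(n,m)
print(sense())
E
```

```text
scene {'fx': 441.3944816513889, 'fy': 441.3944816513889, 'cx': 262.0958523851052, 'cy': 191.3238573251627, 'k1': -0.0786615138000858, 'world_from_camera': array([[-7.78973576e-01, -4.56926398e-01,  4.29439675e-01,
         1.29387591e+03],
       [ 6.27054468e-01, -5.69471610e-01,  5.31511787e-01,
         8.87741464e+02],
       [ 1.69193690e-03,  6.83315704e-01,  7.30121076e-01,
         1.41032393e+03],
       [ 0.00000000e+00,  0.00000000e+00,  0.00000000e+00,
         1.00000000e+00]])}
top {'fx': 445.86569047284246, 'fy': 445.86569047284246, 'cx': 258.7744847665109, 'cy': 194.20637020363418, 'k1': -0.1786483867905977, 'world_from_camera': array([[ 2.26991557e-02,  9.94430861e-01, -1.02917494e-01,
         4.20791800e+02],
       [-9.99628356e-01,  2.10215098e-02, -1.73564423e-02,
        -1.98948846e+01],
       [-1.50963007e-02,  1.03273222e-01,  9.94538457e-01,
         1.48763832e+03],
       [ 0.00000000e+00,  0.00000000e+00,  0.00000000e+00,
         1.00000000e+00]])}
{'time_s': 0.1, 'joints': array([-1.56041896e+00,  3.13423066e-01,  1.49831262e+00,  7.11511058e-06,
        1.33098247e+00, -2.23397863e-01]), 'dq': array([-2.17740345e-05, -3.51199959e-05, -2.03362006e-03, -2.80882111e-04,
       -6.21648832e-04, -6.39534918e-05]), 'tau': array([ 3.84469560e-03, -4.12893891e+01, -2.60139388e+01, -9.92312357e-05,
        3.05406473e-03, -3.43547970e-05]), 'eef_pos': array([ 121.60596889, -510.51037451,  230.79570259]), 'ee_rot': array([-5.59194765e-04,  9.93176359e-01,  1.16620768e-01,  6.32611875e-05]), 'force': array([ 0.09923073, -0.72584133, -0.4915599 ]), 'wrist_torque': array([0.00076705, 0.01353153, 0.0087787 ]), 'grip_force': 0.0, 'grip_width': 0.9944701500317085}
```

View pics/scene0.png

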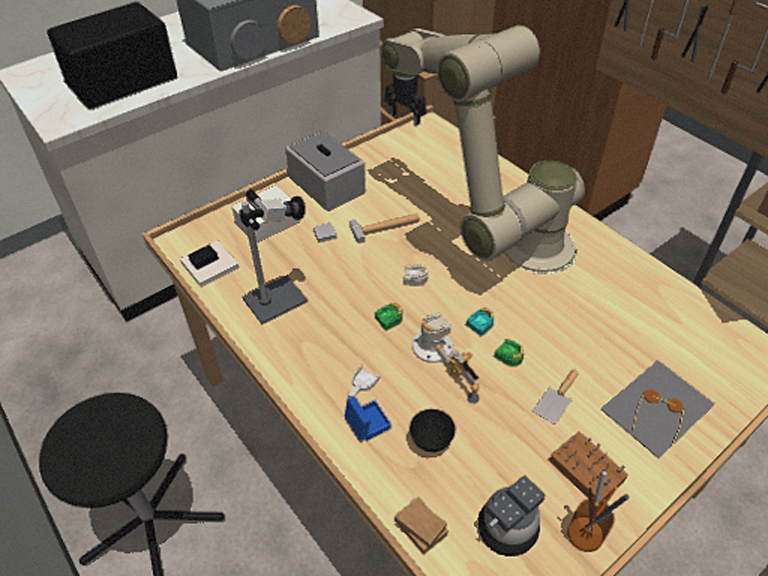

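View pics/top0.png

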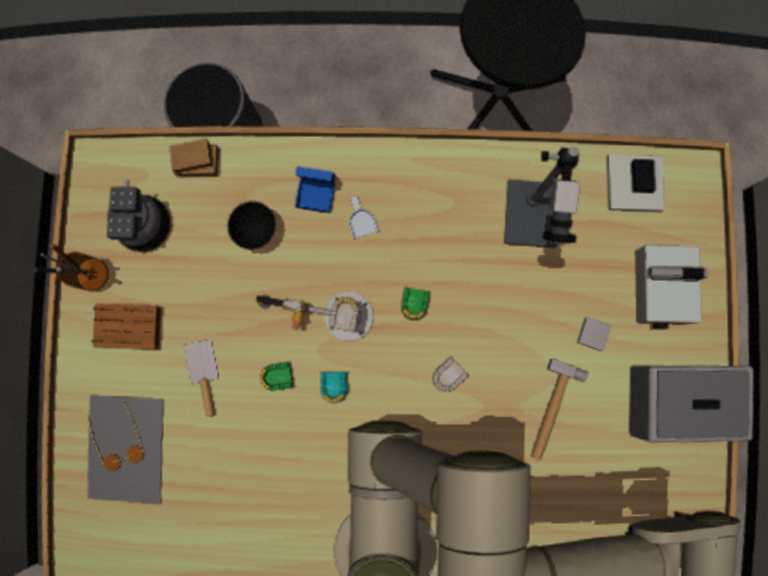

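The overview shows the pod with its capped model at top px (348,317), the lever pointing left to (262,300), and the camera head near (560,225) looking towards the robot. I'll zoom in on these next.

```bash
cat > h.py <<'E'
from rig import *
import numpy as np, cv2
from scipy.spatial.transform import Rotation as R
def K(n):
    m=camera_model(n);return m,np.array(m["world_from_camera"])
def proj(n,P):
    m,T=K(n);P=np.atleast_2d(P).astype(float)
    c=(P-T[:3,3])@T[:3,:3];s=np.c_[c[:,0],-c[:,1]]/-c[:,2:3]
    s=s*(1+m["k1"]*(s**2).sum(1,keepdims=True))
    return s*[m["fx"],m["fy"]]+[m["cx"],m["cy"]]
def ray(n,uv):
    m,T=K(n);d=(np.array(uv,float)-[m["cx"],m["cy"]])/[m["fx"],m["fy"]];s=d.copy()
    for _ in range(20): s=d/(1+m["k1"]*(s@s))
    v=T[:3,:3]@[s[0],-s[1],-1];return T[:3,3],v/np.linalg.norm(v)
def atz(n,uv,z):
    o,v=ray(n,uv);return o+v*(z-o[2])/v[2]
def tri(a,b):
    A=0;B=0
    for n,uv in(("scene",a),("top",b)):
        o,v=ray(n,uv);M=np.eye(3)-np.outer(v,v);A=A+M;B=B+M@o
    return np.linalg.solve(A,B)
E
python3 - <<'E'
from h import *
def crop(n,x,y,w,h,f):
    return cv2.resize(capture(n)[y:y+h,x:x+w],None,fx=f,fy=f,interpolation=cv2.INTER_CUBIC)
a=crop("top",165,180,95,60,8); b=crop("scene",265,200,65,75,8)
cv2.imwrite("pics/a.png",a)
cv2.imwrite("pics/b.png",b)
c=crop("top",330,90,65,80,6); d=crop("scene",155,120,65,100,5)
o=np.zeros((500,800,3),np.uint8);o[:480,:390]=c;o[:500,400:725]=d
cv2.imwrite("pics/c.png",o)
E
```

```text
(no output)
```

View pics/a.png

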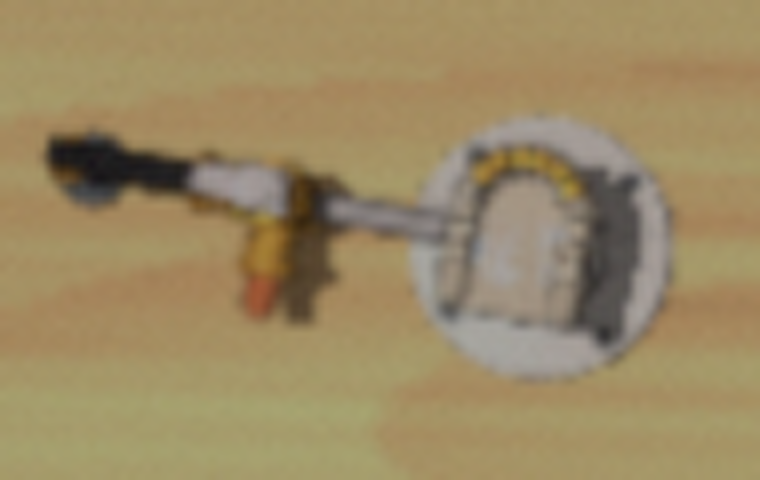

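View pics/b.png

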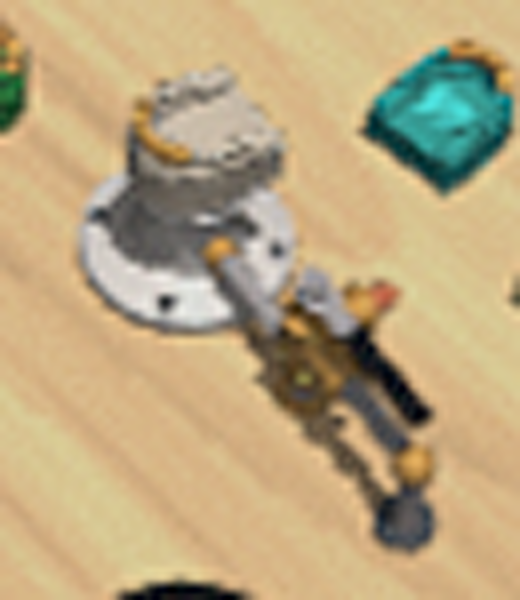

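View pics/c.png

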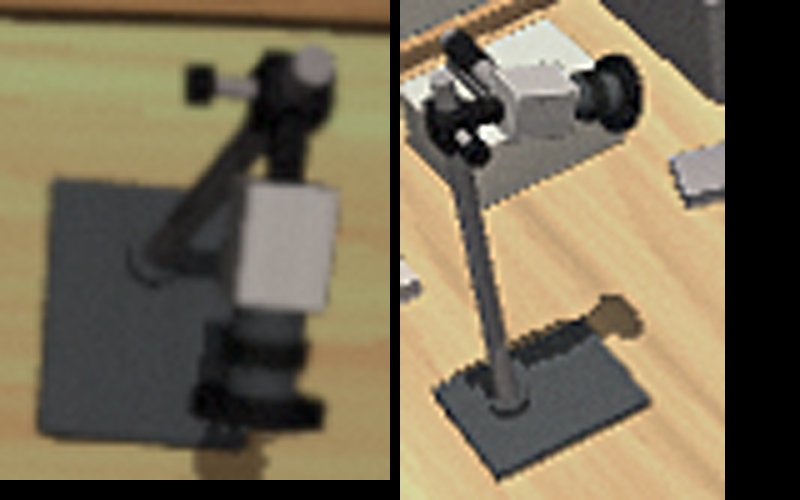

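Reading the crops:
- **Pod:** foot centre is at crop px (541,248) in the top view. The vent points towards world -x.
- **Lever:** the sleeve runs from (50,155) to (190,175) in the top crop, and from (430,412) to (362,340) in the scene crop.
- **Camera:** the ring is at crop px (258,403) in the top view and (616,93) in the scene view. The foot corners are clear in both.

Next I convert these to positions.

```bash
python3 - <<'E'
from h import *
np.set_printoptions(precision=1,suppress=True)
def A(u,v):return ((u+.5)/8-.5+165,(v+.5)/8-.5+180)
def B(u,v):return ((u+.5)/8-.5+265,(v+.5)/8-.5+200)
def C(u,v):return ((u+.5)/6-.5+330,(v+.5)/6-.5+90)
def D(u,v):return ((u-400+.5)/5-.5+155,(v+.5)/5-.5+120)
print("foot top z10",atz("top",A(541,248),10),"scene",atz("scene",B(188,245),10))
print("sleeve tip",tri(B(424,412),A(50,155)),"top@85",atz("top",A(50,157),85),atz("scene",B(424,412),85))
print("sleeve in",tri(B(362,340),A(190,176)),atz("top",A(190,176),85),atz("scene",B(360,345),85))
print("hub",tri(B(313,285),A(285,190)),atz("top",A(285,188),88),atz("scene",B(313,285),88))
print("vent tip",atz("top",A(262,312),55),atz("scene",B(385,297),55))
print("caps front", tri(B(137,105+10),A(525,155)),[atz("top",A(u,v),109.5) for u,v in((482,182),(525,155),(573,188))])
print("caps scene",[atz("scene",B(u,v),109.5) for u,v in((135,100),(185,155))])
print("arch rear",[atz("top",A(u,v),109) for u,v in((447,300),(578,318))], [atz("top",A(u,v),94) for u,v in((447,310),(590,325))])
print("ring",tri(D(616,93),C(258,403)))
print("footT",*[atz("top",C(u,v),14) for u,v in((38,432),(245,445),(50,180))])
print("footS",*[atz("scene",D(u,v),14) for u,v in((433,388),(497,478),(650,402),(590,335))])
print("box top",[atz("top",C(u,v),320) for u,v in((247,185),(335,185),(242,305),(325,310))])
print("post base",atz("top",C(150,265),14),atz("scene",D(510,398),14))
E
```

```text
foot top z10 [517.2  93.1  10. ] scene [523.  100.2  10. ]
sleeve tip [544.8 284.3  87.1] top@85 [544.  284.9  85. ] [543.8 283.2  85. ]
sleeve in [536.5 230.9  79. ] [537.7 228.1  85. ] [540.7 237.   85. ]
hub [531.9 192.4  78.3] [533.5 189.4  88. ] [535.8 198.9  88. ]
vent tip [485.7 201.9  55. ] [494.8 208.8  55. ]
caps front [548.2  89.6 119.7] [array([535.8, 109.2, 109.5]), array([546.7,  92.7, 109.5]), array([534.3,  73.7, 109.5])]
caps scene [array([539.3,  73.2, 109.5]), array([543.1, 114.3, 109.5])]
arch rear [array([489.7, 121.5, 109. ]), array([483.9,  70.4, 109. ])] [array([486.5, 122.9,  94. ]), array([481.9,  66.6,  94. ])]
ring [ 653.9 -308.6  291. ]
footT [ 689. -251.   14.] [ 684.6 -368.7   14. ] [ 834.8 -258.2   14. ]
footS [ 832.3 -373.    14. ] [ 841.6 -251.4   14. ] [ 695.3 -242.6   14. ] [ 692.4 -341.5   14. ]
box top [array([ 749.4, -298.9,  320. ]), array([ 750.9, -339.7,  320. ]), array([ 693.6, -295.7,  320. ]), array([ 692.5, -333.8,  320. ])]
post base [ 786.8 -315.2   14. ] [ 786.4 -321.4   14. ]
```

Estimates so far:
- **Pod:** about (518,95), yaw about -9°.
- **Lever:** stem at about (534.5,199), lever at about +0.05 rad.
- **Model:** about (515,94), yaw about -4°.
- **Camera:** lens at about (647,-308,290), yaw about -2.7°.

I'll check these with a wireframe overlay.

```bash
cat > ov.py <<'E'
from h import *
def overlay(name,pod,py,mod,my,L,cy,lev,zm=70):
    im={n:capture(n) for n in("top","scene")}
    Rz=lambda a:R.from_euler('z',a,degrees=True).as_matrix()
    t=np.linspace(0,2*np.pi,60);cs=np.c_[np.cos(t),np.sin(t)]
    pod=np.array(pod+[0.]);P=lambda q:np.array(q)@Rz(py).T+pod
    S=[(P(np.c_[55*cs,0*t]),(255,0,0)),(P(np.c_[55*cs,0*t+8]),(255,0,255))]
    st=P([[0,105,85]])[0];l=Rz(py+lev)
    S.append((np.array([[-6.5,30,4.5],[-6.5,90,4.5],[6.5,90,4.5],[6.5,30,4.5],[-6.5,30,4.5]])@l.T+st,(0,255,0)))
    S.append((np.array([[0,0,4],[0,30,4]])@l.T+st,(0,255,0)))
    a=np.linspace(-np.pi/2,np.pi/2,20);fr=np.c_[8+29*np.cos(a),29*np.sin(a)]
    o=np.r_[[[-32,-29]],fr,[[-32,29],[-32,-29]]]
    for z in(0,24,39.5):
        k=1 if z<30 else .97
        S.append((np.c_[o*k,0*o[:,0]+z]@Rz(my).T+[*mod,zm],(0,0,255) if z<30 else (255,255,0)))
    C=R.from_euler('z',cy,degrees=True)*R.from_euler('y',-.35);H=R.from_euler('z',cy,degrees=True)
    S.append((C.apply(np.c_[0*t,31*cs])+L,(0,0,255)))
    f=np.array([[40,-60,0],[40,60,0],[190,60,0],[190,-60,0],[40,-60,0]])
    S.append((H.apply(f)+[L[0],L[1],14],(0,255,255)))
    S.append((H.apply(np.array([[145,0,0],[145,0,360]]))+[L[0],L[1],14],(0,255,255)))
    W={"top":[(165,180,95,60,4.2),(330,90,65,80,3.7)],"scene":[(260,200,75,75,4),(155,120,65,100,3)]}
    out=np.zeros((600,800,3),np.uint8);pos=[(0,0),(400,0),(0,300),(400,300)];i=0
    for n in W:
        for x,y,w,h,f in W[n]:
            c=cv2.resize(im[n][y:y+h,x:x+w],None,fx=f,fy=f,interpolation=cv2.INTER_CUBIC)
            for p,col in S:
                q=((proj(n,p)-[x,y]+.5)*f-.5)
                cv2.polylines(c,[np.round(q*8).astype(np.int32)],False,col,1,cv2.LINE_AA,3)
            X,Y=pos[i];i+=1;c=c[:300,:399];out[Y:Y+c.shape[0],X:X+c.shape[1]]=c
    cv2.imwrite(name,out)
E
python3 -c "
from ov import *
overlay('pics/o1.png',[518,95],-9,[515,94],-4,[647,-308,290],-2.7,3)"
```

```text
(no output)
```

View pics/o1.png

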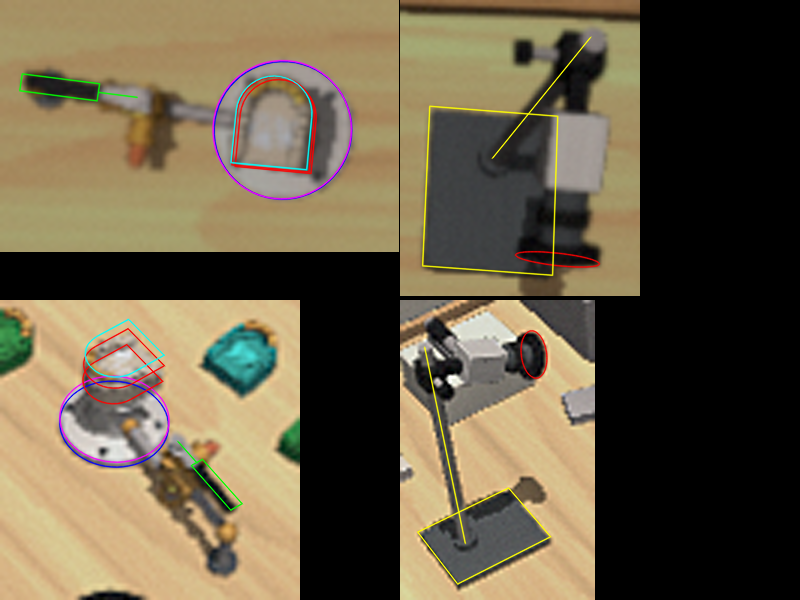

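The overlay matches both views within a few mm, so I'm keeping these estimates. First move is above the lever.

```bash
r='[[0.9,-1,0,0,0,0,26],[0.9,-1,0,0,0,0,26],[0.9,-1,0,0,0,0,26],[0.9,-1,0,0,0,0,26],[0.9,-1,0,0,0,0,26],[0.9,-1,0,0,0,0,26],[0.9,-1,0,0,0,0,26],[0.9,-1,0,0,0,0,26]]' ; true
python3 -m crank '[[[0.9,-1,0,0,0,0,26],[0.9,-1,0,0,0,0,26],[0.9,-1,0,0,0,0,26],[0.9,-1,0,0,0,0,26],[0.9,-1,0,0,0,0,26],[0.9,-1,0,0,0,0,26],[0.9,-1,0,0,0,0,26],[0.9,-1,0,0,0,0,26]]]' 20
python3 -m crank '[[[0.9,-1,0,0,0,0,26],[0.9,-1,0,0,0,0,26],[0.9,-1,0,0,0,0,26],[0.9,-1,0,0,0,0,26],[0.9,-1,0,0,0,0,26],[0.9,-1,0,0,0,0,26],[0.9,-1,0,0,0,0,26],[0.9,-1,0,0,0,0,26]]]'
python3 -m crank '[[[0.9,-1,0,0,0,0,26],[0.9,-1,0,0,0,0,26],[0.9,-1,0,0,0,0,26],[0.9,-1,0,0,0,0,26],[0.9,-1,0,0,0,0,26],[0.9,-1,0,0,0,0,26],[0.9,-1,0,0,0,0,26],[0.9,-1,0,0,0,0,26]]]'
cat > go.py <<'E'
from h import *
import sys
np.set_printoptions(precision=2,suppress=True)
def rel(pos,Rt):
    s=sense();p=s["eef_pos"];Q=R.from_quat(s["ee_rot"],scalar_first=True)
    print("pos",p,"yaw x",np.degrees(np.arctan2(*Q.as_matrix()[1::-1,0])))
    print("shift units (tool now)",Q.inv().apply(np.array(pos)-p)/25,"(tool target)",Rt.inv().apply(np.array(pos)-p)/25)
    print("turn units",np.degrees((Q.inv()*Rt).as_rotvec())/8)
def down(yaw): 
    return R.from_euler('z',yaw,degrees=True)*R.from_euler('x',180,degrees=True)
if __name__=="__main__":
    a=list(map(float,sys.argv[1:5]));rel(a[:3],down(a[3]))
E
python3 go.py 541.5 266.3 120 84
```

```text
time_s: 1.2
eef_pos: [250.8, -273.2, 231.4]
ee_rot: [0.0, 0.993, 0.116, 0.0]
force: [0.9, -0.2, 0.6]
grip_width: 0.31
grip_force: 0.0
time_s: 2.0
eef_pos: [379.6, -36.8, 231.5]
ee_rot: [0.0, 0.993, 0.117, 0.0]
force: [0.5, -0.9, -0.6]
grip_width: 0.303
grip_force: 0.0
time_s: 2.8
eef_pos: [508.4, 199.4, 231.2]
ee_rot: [0.0, 0.993, 0.117, 0.0]
force: [0.1, -0.7, -0.2]
grip_width: 0.303
grip_force: 0.0
pos [508.39 199.45 231.25] yaw x 13.405756899396437
shift units (tool now) [ 1.91 -2.29  4.45] (tool target) [2.8  1.04 4.45]
turn units [ 0.    0.   -8.82]
```

```bash
python3 -m crank '[[[0.64,-0.76,0.8,0,0,0,26],[0.64,-0.76,0.8,0,0,0,26],[0.64,-0.76,0.8,0,0,0,26],[0,0,0.2,0,0,-0.98,26],[0,0,0.2,0,0,-0.98,26],[0,0,0.2,0,0,-0.98,26],[0,0,0.2,0,0,-0.98,26],[0,0,0.2,0,0,-0.98,26]]]'
python3 -m crank '[[[0,0,0.2,0,0,-0.98,26],[0,0,0.2,0,0,-0.98,26],[0,0,0.2,0,0,-0.98,26],[0,0,0,0,0,-0.98,26],[0,0,0,0,0,0,26],[0,0,0,0,0,0,26],[0,0,0,0,0,0,26],[0,0,0,0,0,0,26]]]'
python3 go.py 541.5 266.3 71 84
python3 - <<'E'
from h import *
t=capture("top");s=capture("scene")
g=lambda c:cv2.resize(c,None,fx=5,fy=5,interpolation=cv2.INTER_CUBIC)
o=np.zeros((500,800,3),np.uint8);o[:350,:375]=g(t[170:240,155:230]);o[:500,390:765]=g(s[190:290,275:350])
cv2.imwrite("pics/l.png",o)
E
```

```text
time_s: 3.6
eef_pos: [541.4, 264.6, 146.0]
ee_rot: [-0.0, 0.895, 0.446, -0.0]
force: [0.4, -0.4, 0.0]
grip_width: 0.303
grip_force: 0.0
time_s: 4.4
eef_pos: [541.4, 264.6, 131.4]
ee_rot: [0.0, 0.744, 0.668, 0.0]
force: [-0.4, 0.4, 0.3]
grip_width: 0.306
grip_force: 0.0
pos [541.45 264.64 131.41] yaw x 83.86246710119988
shift units (tool now) [ 0.07 -0.01  2.42] (tool target) [ 0.07 -0.    2.42]
turn units [ 0.   -0.   -0.02]
```

View pics/l.png

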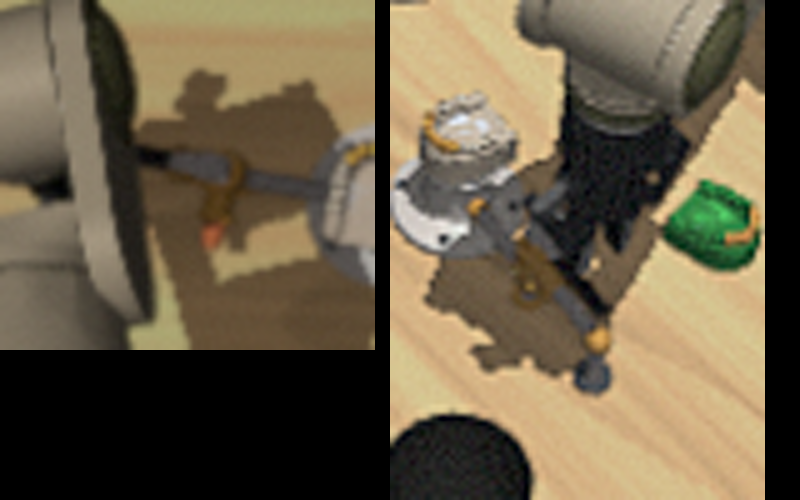

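The arm hides the sleeve, but the pose agrees with the fit. I'll descend straddling it with the fingers opened wider, then narrow them.

```bash
python3 -m crank '[[[0,0,0,0,0,0,38],[0,0,0,0,0,0,38],[0,0,0.4,0,0,0,38],[0,0,0.4,0,0,0,38],[0,0,0.4,0,0,0,38],[0,0,0.4,0,0,0,38],[0,0,0.4,0,0,0,38],[0,0,0.4,0,0,0,38]]]'
python3 -m crank '[[[0,0,0,0,0,0,22],[0,0,0,0,0,0,22],[0,0,0,0,0,0,22],[0,0,0,0,0,0,22],[0,0,0,0,0,0,22],[0,0,0,0,0,0,22],[0,0,0,0,0,0,22],[0,0,0,0,0,0,22]]]'
python3 - <<'E'
from go import *
rel([541.5,266.3,71],down(84))
# arc: from yaw 84 to yaw 174+3 about the stem
st=np.array([534.4,198.7])
for a in(84,174,178):
    print(a,st+68*np.array([np.cos(np.radians(a)),np.sin(np.radians(a))]))
n=16;d=5.75;print("chord units",2*68*np.sin(np.radians(d/2))/25,d/8, 68*(1-np.cos(np.radians(d)))/25,68*np.sin(np.radians(d))/25)
E
```

```text
time_s: 5.3
eef_pos: [541.3, 264.6, 70.3]
ee_rot: [-0.0, 0.743, 0.669, -0.0]
force: [-0.0, 0.3, -0.0]
grip_width: 0.446
grip_force: 0.0
time_s: 6.1
eef_pos: [541.4, 264.6, 71.3]
ee_rot: [0.0, 0.743, 0.669, 0.0]
force: [-0.5, 0.2, 0.3]
grip_width: 0.255
grip_force: 0.0
pos [541.43 264.62  71.31] yaw x 83.95386618888851
shift units (tool now) [ 0.07 -0.    0.01] (tool target) [ 0.07 -0.    0.01]
turn units [ 0.   -0.   -0.01]
84 [541.51 266.33]
174 [466.77 205.81]
178 [466.44 201.07]
chord units 0.27285495990527603 0.71875 0.013685630357520163 0.2725115275848475
```

```bash
python3 -m crank '[[[-0.012,-0.255,0,0,0,-0.69,22],[-0.012,-0.255,0,0,0,-0.69,22],[-0.012,-0.255,0,0,0,-0.69,22],[-0.012,-0.255,0,0,0,-0.69,22],[-0.012,-0.255,0,0,0,-0.69,22],[-0.012,-0.255,0,0,0,-0.69,22],[-0.012,-0.255,0,0,0,-0.69,22],[-0.012,-0.255,0,0,0,-0.69,22]]]'
python3 -m crank '[[[-0.012,-0.255,0,0,0,-0.69,22],[-0.012,-0.255,0,0,0,-0.69,22],[-0.012,-0.255,0,0,0,-0.69,22],[-0.012,-0.255,0,0,0,-0.69,22],[-0.012,-0.255,0,0,0,-0.69,22],[-0.012,-0.255,0,0,0,-0.69,22],[-0.012,-0.255,0,0,0,-0.69,22],[0,0,0,0,0,0,22]]]'
python3 go.py 466.8 205.8 71 174
```

```text
time_s: 6.9
eef_pos: [493.5, 251.2, 71.5]
ee_rot: [0.0, 0.436, 0.9, 0.001]
force: [1.0, 2.2, -0.2]
grip_width: 0.255
grip_force: 0.9
time_s: 7.7
eef_pos: [469.8, 213.7, 71.4]
ee_rot: [-0.0, 0.115, 0.993, 0.0]
force: [-0.3, 0.5, 0.1]
grip_width: 0.255
grip_force: 0.0
pos [469.76 213.68  71.39] yaw x 166.77245851559246
shift units (tool now) [ 0.04 -0.33  0.02] (tool target) [ 0.08 -0.33  0.02]
turn units [ 0.  -0.  -0.9]
```

Lever friction was felt at about 2 N on the way round. I'll nudge on to the stop in small steps.

```bash
python3 -m crank '[[[0,-0.1,0,0,0,-0.3,22],[0,-0.1,0,0,0,-0.3,22],[0,-0.1,0,0,0,-0.3,22],[0,-0.06,0,0,0,0,22],[0,-0.06,0,0,0,0,22],[0,0,0,0,0,0,22],[0,0,0,0,0,0,22],[0,0,0,0,0,0,22]]]'
python3 go.py 466.8 205.8 71 174
```

```text
time_s: 8.5
eef_pos: [468.2, 203.7, 71.3]
ee_rot: [-0.0, 0.053, 0.999, -0.0]
force: [-0.7, 1.3, -0.3]
grip_width: 0.26
grip_force: 0.5
pos [468.16 203.65  71.28] yaw x 173.92480278941147
shift units (tool now) [0.06 0.08 0.01] (tool target) [0.06 0.08 0.01]
turn units [-0.   -0.   -0.01]
```

```bash
python3 -m crank '[[[0,-0.06,0,0,0,0,22],[0,-0.06,0,0,0,0,22],[0,0,0,0,0,0,22],[0,0,0,0,0,0,22],[0,0,0,0,0,0,22],[0,0,0,0,0,0,22],[0,0,0,0,0,0,22],[0,0,0,0,0,0,22]]]'
python3 go.py 466.8 205.8 71 174
```

```text
time_s: 9.3
eef_pos: [467.8, 201.8, 71.4]
ee_rot: [0.0, 0.053, 0.999, 0.001]
force: [0.1, 10.0, -0.8]
grip_width: 0.261
grip_force: 5.0
pos [467.82 201.81  71.36] yaw x 173.91698433562604
shift units (tool now) [0.06 0.15 0.01] (tool target) [0.06 0.15 0.01]
turn units [ 0.02  0.   -0.01]
```

10 N on the fingers means the lever is at its stop. Backing off, lifting and checking.

```bash
python3 -m crank '[[[0,0.16,0,0,0,0,26],[0,0.02,0,0,0,0,30],[0,0,-0.5,0,0,0,40],[0,0,-1,0,0,0,85],[0,0,-1,0,0,0,85],[0,0,-1,0,0,0,85],[0,0,-1,0,0,0,85],[0,0,-0.5,0,0,0,85]]]'
python3 -m crank '[[[0.5,0.6,0,0,0,0,85],[0,0,0,0,0,0,85],[0,0,0,0,0,0,85],[0,0,0,0,0,0,85],[0,0,0,0,0,0,85],[0,0,0,0,0,0,85],[0,0,0,0,0,0,85],[0,0,0,0,0,0,85]]]'
python3 - <<'E'
from go import *
rel([508,95,150],down(176))
from ov import overlay
overlay('pics/o2.png',[518,95],-9,[516,95],-4,[647,-308,290],-2.7,90)
E
```

```text
time_s: 10.1
eef_pos: [469.0, 205.0, 199.1]
ee_rot: [0.002, 0.053, 0.999, 0.0]
force: [-0.1, -0.1, -0.2]
grip_width: 0.997
grip_force: 0.0
time_s: 10.9
eef_pos: [457.5, 221.3, 196.3]
ee_rot: [-0.0, 0.053, 0.999, -0.0]
force: [-0.3, 0.5, 0.2]
grip_width: 0.999
grip_force: 0.0
pos [457.49 221.28 196.25] yaw x 173.9513395473904
shift units (tool now) [-2.54 -4.81  1.85] (tool target) [-2.37 -4.9   1.85]
turn units [-0.   -0.   -0.26]
```

View pics/o2.png

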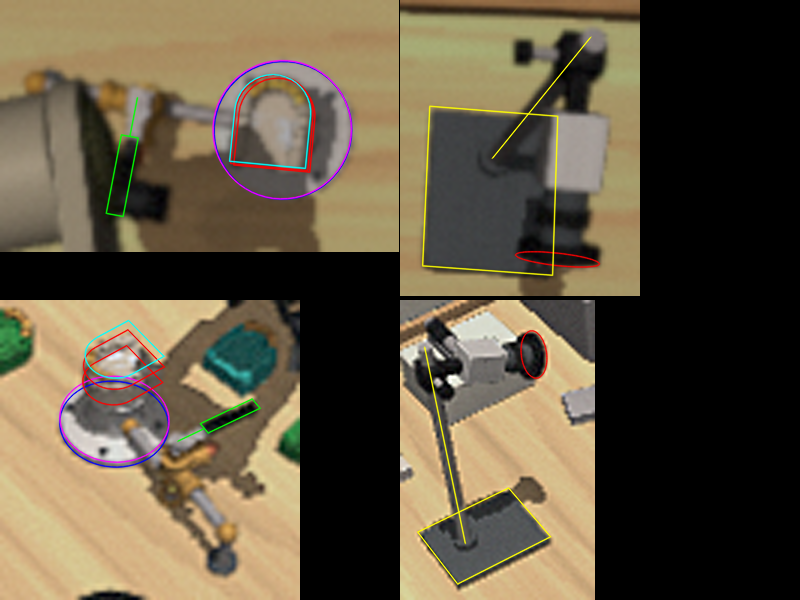

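The lever lies over the vent, matching the 90° overlay in the scene view, and the model hasn't moved. Next I go above the model and down.

```bash
python3 -m crank '[[[-0.5,-0.96,0,0,0,0,85],[-0.5,-0.96,0.2,0,0,0,85],[-0.5,-0.96,0.35,0,0,0,85],[-0.5,-0.96,0.4,0,0,0,85],[-0.54,-0.97,0.4,0,0,0,85],[0,0,0.4,0,0,-0.26,85],[0,0,0.1,0,0,0,85],[0,0,0,0,0,0,85]]]'
python3 go.py 508 95 70 176
```

```text
time_s: 11.8
eef_pos: [507.7, 95.4, 150.0]
ee_rot: [-0.0, 0.035, 0.999, 0.0]
force: [0.2, -0.0, -0.4]
grip_width: 0.995
grip_force: 0.0
pos [507.73  95.36 149.97] yaw x 176.0034178854547
shift units (tool now) [-0.01 -0.01  3.2 ] (tool target) [-0.01 -0.01  3.2 ]
turn units [ 0. -0.  0.]
```

```bash
python3 -m crank '[[[0,0,0.4,0,0,0,85],[0,0,0.4,0,0,0,85],[0,0,0.4,0,0,0,85],[0,0,0.4,0,0,0,85],[0,0,0.4,0,0,0,85],[0,0,0.4,0,0,0,85],[0,0,0.4,0,0,0,85],[0,0,0.4,0,0,0,85]]]' 45
python3 -m crank '[[[0,0,0,0,0,0,50],[0,0,0,0,0,0,50],[0,0,0,0,0,0,50],[0,0,0,0,0,0,50],[0,0,0,0,0,0,45],[0,0,0,0,0,0,45],[0,0,0,0,0,0,45],[0,0,0,0,0,0,45]]]' 45
python3 go.py 508 95 70 176
```

```text
time_s: 12.6
eef_pos: [507.9, 95.1, 69.2]
ee_rot: [-0.0, 0.035, 0.999, 0.0]
force: [-0.4, 0.8, 0.1]
grip_width: 0.994
grip_force: 0.0
time_s: 13.4
eef_pos: [508.3, 95.1, 70.5]
ee_rot: [0.0, 0.035, 0.999, -0.0]
force: [-0.7, 0.9, 6.1]
grip_width: 0.678
grip_force: 47.6
pos [508.26  95.07  70.47] yaw x 176.03591832209378
shift units (tool now) [ 0.01 -0.    0.02] (tool target) [ 0.01 -0.    0.02]
turn units [0.   0.01 0.  ]
```

Opening is 57.9 mm, which matches the 58 mm base. Lifting.

```bash
python3 -m crank '[[[0,0,-0.2,0,0,0,45],[0,0,-0.3,0,0,0,45],[0,0,-0.5,0,0,0,45],[0,0,-0.8,0,0,0,45],[0,0,-0.8,0,0,0,45],[0,0,-0.8,0,0,0,45],[0,0,-0.8,0,0,0,45],[0,0,-0.8,0,0,0,45]]]'
cat > tgt.py <<'E'
from go import *
C=R.from_euler('z',-2.7,degrees=True)*R.from_euler('y',-.35)
L=np.array([647,-308,290.])
Rt=C*R.from_euler('y',180,degrees=True)
def target(off=(-8,0,.5)): return L+C.apply(np.array([-120-33,0,-34])+off)
if __name__=="__main__":
    print(target());rel(target(),Rt)
E
python3 tgt.py
```

```text
time_s: 14.2
eef_pos: [507.8, 95.1, 196.8]
ee_rot: [0.0, 0.035, 0.999, -0.0]
force: [-0.3, 0.6, -1.2]
grip_width: 0.676
grip_force: 47.3
[ 507.4  -301.42  203.32]
pos [507.77  95.12 196.76] yaw x 176.03828309790796
shift units (tool now) [ -1.08 -15.82  -0.26] (tool target) [ -0.78 -15.84   0.  ]
turn units [-0.03 -2.5  -0.16]
```

```bash
python3 -m crank '[[[-0.05,-0.4,0,0,0,0,45],[-0.05,-0.7,0,0,0,0,45],[-0.05,-0.85,0,0,0,0,45],[-0.05,-0.85,0,0,0,0,45],[-0.05,-0.85,0,0,0,0,45],[-0.05,-0.85,0,0,0,0,45],[-0.05,-0.85,0,0,0,0,45],[-0.05,-0.85,0,0,0,0,45]]]'
python3 -m crank '[[[-0.05,-0.85,0,0,0,0,45],[-0.05,-0.85,0,0,0,0,45],[-0.05,-0.85,0,0,0,0,45],[-0.05,-0.85,0,0,0,0,45],[-0.05,-0.85,0,0,0,0,45],[-0.05,-0.85,0,0,0,0,45],[-0.05,-0.85,0,0,0,0,45],[-0.05,-0.85,0,0,0,0,45]]]'
python3 -m crank '[[[-0.05,-0.85,-0.1,0,0,0,45],[-0.05,-0.85,-0.1,0,0,0,45],[-0.05,-0.7,-0.06,0,0,0,45],[-0.05,-0.4,0,0,0,0,45],[0,0,0,0,-0.3,-0.04,45],[0,0,0,0,-0.5,-0.04,45],[0,0,0,0,-0.5,-0.04,45],[0,0,0,0,-0.5,-0.04,45]]]'
python3 -m crank '[[[0,0,0,0,-0.4,0,45],[0,0,0,0,-0.3,0,45],[0,0,0,0,0,0,45],[0,0,0,0,0,0,45],[0,0,0,0,0,0,45],[0,0,0,0,0,0,45],[0,0,0,0,0,0,45],[0,0,0,0,0,0,45]]]'
python3 tgt.py
```

```text
time_s: 15.0
eef_pos: [506.6, -61.6, 194.3]
ee_rot: [-0.001, 0.035, 0.999, 0.0]
force: [0.1, -0.2, -2.2]
grip_width: 0.675
grip_force: 47.3
time_s: 15.8
eef_pos: [504.6, -231.8, 194.2]
ee_rot: [-0.001, 0.035, 0.999, 0.0]
force: [0.4, -0.1, -0.7]
grip_width: 0.681
grip_force: 47.3
time_s: 16.6
eef_pos: [505.2, -300.6, 201.0]
ee_rot: [0.126, 0.023, 0.992, -0.004]
force: [1.2, 0.7, -1.8]
grip_width: 0.68
grip_force: 47.3
time_s: 17.4
eef_pos: [505.7, -300.6, 201.5]
ee_rot: [0.173, 0.023, 0.985, -0.005]
force: [-0.0, -0.4, -1.1]
grip_width: 0.682
grip_force: 47.3
[ 507.4  -301.42  203.32]
pos [ 505.66 -300.64  201.5 ] yaw x 177.36971819059215
shift units (tool now) [-0.09 -0.03 -0.04] (tool target) [-0.09 -0.03 -0.04]
turn units [-0.02 -0.01  0.01]
```

```bash
python3 -m crank '[[[-0.05,-0.03,-0.04,0,0,0,45],[-0.04,0,0,0,0,0,45],[0,0,0,0,0,0,45],[0,0,0,0,0,0,45],[0,0,0,0,0,0,45],[0,0,0,0,0,0,45],[0,0,0,0,0,0,45],[0,0,0,0,0,0,45]]]'
python3 - <<'E'
from tgt import *
s=sense();Q=R.from_quat(s["ee_rot"],scalar_first=True)
M=Q*R.from_euler('y',180,degrees=True);o=s["eef_pos"]-M.apply([-8,0,.5])
a=np.linspace(-np.pi/2,np.pi/2,20)
b=np.r_[[[-32,-29]],np.c_[8+29*np.cos(a),29*np.sin(a)],[[-32,29],[-32,-29]]]
S=[M.apply(np.c_[b,0*b[:,0]+z])+o for z in(0,24)]
f=M.apply([33,0,34])+o;print("teeth in cam",C.inv().apply(f-L))
t=np.linspace(0,6.3,50);ring=C.apply(np.c_[0*t,31*np.cos(t),31*np.sin(t)])+L
out=np.zeros((600,800,3),np.uint8)
for n,x,y,w,h,X in(("top",315,120,78,110,0),("scene",165,115,78,110,400)):
    c=cv2.resize(capture(n)[y:y+h,x:x+w],None,fx=5,fy=5,interpolation=cv2.INTER_CUBIC)
    for p,col in [(S[0],(0,0,255)),(S[1],(0,255,0)),(ring,(255,0,255)),(np.array([L,f]),(255,255,0))]:
        cv2.polylines(c,[np.round((proj(n,p)-[x,y]+.5)*5).astype(np.int32)],False,col,1,cv2.LINE_AA)
    out[:550,X:X+390]=c
cv2.imwrite("pics/f.png",out)
E
```

```text
time_s: 18.2
eef_pos: [507.3, -301.5, 203.3]
ee_rot: [0.174, 0.023, 0.985, -0.005]
force: [0.4, 0.8, -2.0]
grip_width: 0.68
grip_force: 47.3
teeth in cam [-120.09    0.01   -0.06]
```

View pics/f.png

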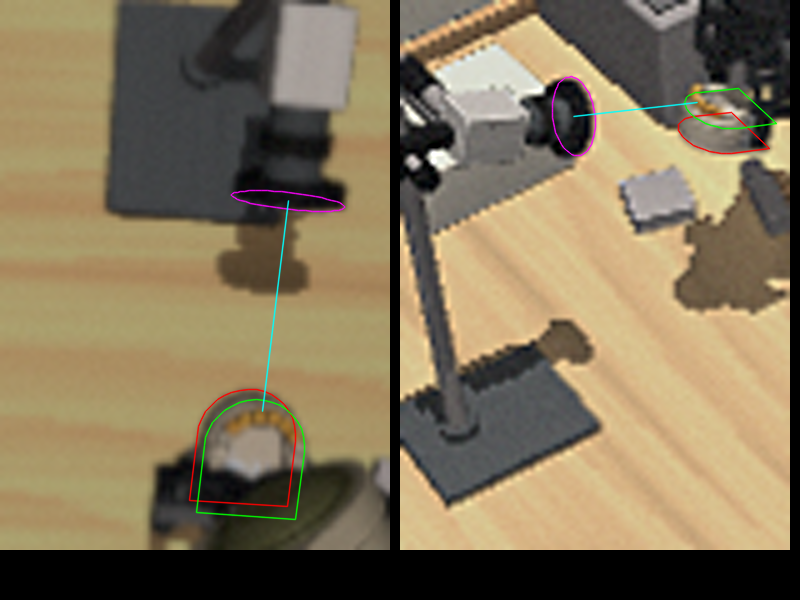

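The capped teeth (top crop (262,420), scene crop (705,97)) sit on the drawn lens axis within a few mm, facing the ring. Handing in.

```bash
python3 -c "
from rig import *
s=sense();print(abs(s['dq']).max(),s['time_s']);print(finish_job())"
```

```text
0.001371011325526373 18.3
the job is handed in; nothing more can be done
None
```

I turned the valve lever to its vent stop before lifting the model, then handed in at 18.3 s with the model held still in the gripper, capped teeth about 120 mm from the lens and on its axis to within a few mm; the judge returned no verdict.

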